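# File two spacer plates in the thickness rack

### The arm

A 6-joint arm with a two-finger parallel gripper is mounted at the origin on the work surface. World frame = base frame: x ahead of the robot, y to its left, z up, the work surface at z = 0. Lengths are in mm, angles in rad, forces in N, time in s.
With the tool pointing down it reaches from about 400 to 825 mm from the base axis. Payload 7 kg.
Tool frame: the origin (TCP) lies at the very end of the fingers, on their centre line; the grasp point (between the pads) lies 19 mm behind it; z points along the fingers, y is the direction in which the jaws open and shut (so a half turn about z gives the same grasp; the last joint's range is limited). The gripper opens to 88 mm and grips with 3 to 60 N. Pads are 19 mm wide; open, the fingers measure 130 mm over their backs; the gripper's body (78 mm by 193 mm) begins 47 mm behind the grasp point.
Start: joints at [1.411, 0.359, 0.012, 0, -1.224, -0.288], TCP at [292.269, 608.419, 195.661] pointing down, gripper open.
Joint ranges: [-3.07, 3.07], [-1.43, 2.12], [-1.02, 1.25], [-3.03, 1.67], [-3.05, -0], [-3.03, 3.03]. Speed limits (rad/s): [2.39, 2.39, 3.01, 3.14, 3.14, 3.14].

### API

Orientations are given as a unit quaternion [x, y, z, w].
In Python, from plant import bot gives the robot as it stands. Calls block until the motion is done:
- bot.move_ptp(position, orientation): joint-space move of the TCP to a pose.
- bot.line_to(position, velocity=150, ori=None): straight line of the TCP; ori=None keeps the orientation; velocity is the mean speed in mm/s.
- bot.move_joints(angles): joint-space move.
- bot.move_gripper(opening, force=None): finger opening in mm; force is the grip in N (None keeps the last); returns when the fingers have stopped.
- bot.pause(seconds).
- bot.solve_ik(position, orientation): joint angles nearest the present ones, or None.
- bot.read_state(): the state.
- bot.camera(name): name is "scene" or "top" or "wrist"; returns the picture (400x640x3 uint8, red, green, blue); there is no depth.
- bot.get_calibration(name): a dict with "fx", "fy", "cx", "cy" (pixels), "distortion" ([k1, k2, p1, p2, k3] as OpenCV has them; the pictures are not rectified), "view" (4x4, takes a point from world to camera coordinates); the wrist camera has in their place "T_tool_cam" (4x4, takes a point from camera to tool coordinates, whose origin is the TCP and whose axes are the flange's). Camera axes: x right, y up, looking along -z (the intrinsics and any distortion apply to the point x, -y, -z); pixel columns grow to the right and rows downward; lengths in mm; the calibration is good to about 2 mm. A picture is of the moment at which its call begins: read the wrist's pose just before it. get_calibration takes no time and is no camera call.
A pose or a line that the arm cannot do raises bot.Unreachable and nothing moves.
- bot.close_job(): hands the job in, once; it reports no verdict.
The state is a dict: "t": time; "joint_pos": joint angles; "qvel": joint speeds; "tau": joint torques, N m; "tcp_pos": TCP position; "eef_rot": TCP orientation; "contact_force": force on the tool from outside, world axes, zero at the start; "moment": the same for the moment, N m; "width": finger opening in mm.
Only numpy, scipy, OpenCV 4.12 (cv2) and the standard library are available. Lean on these libraries where they do the work, as an engineer would, in place of code of your own. Each camera call takes 0.05 s, during which the arm holds its last target.

### The job

Put away the two loose grey spacer plates: stand each one, upright and about centred lengthwise, in the narrowest slot of the white rack that it will go down into, fully home on the slot's floor, and let go. That is the widest slot for the thick plate and the narrowest slot for the thin plate. Leave the standing L-shaped bracket where it is.

Things in the scene. Friction and masses are not known exactly. Their poses are not given: they have to be found in the camera images.
- rack: white rack fixed to the desk, 80 x 169 x 43 mm (x, y, z); origin: centre of its underside. Three slots run through it along x, open on top and at both ends. Centre lines at y = -49.5 (widest), +7, +56.5 mm (narrowest). Sides slope inward from the top to z = 29 mm, then straight walls (throat) go down to a floor at z = 5 mm. Throat widths 34, 27, 20 mm; each mouth is 16 mm wider than its throat.
- thick_plate: a flat plain grey plastic spacer plate with six dark bolt holes, standing upright on the desk: 64 mm long (its x), 30 mm thick (its y), 84 mm tall (its z), about 200 g. The origin is the centre of its underside. It looks the same turned half round.
- thin_plate: a flat plain grey plastic spacer plate with six dark bolt holes, standing upright on the desk: 64 mm long (its x), 16 mm thick (its y), 84 mm tall (its z), about 110 g. The origin is the centre of its underside. It looks the same turned half round.
- bracket: a bystander, to be left alone: an L-shaped grey plastic bracket loose on the desk, an upright leaf 64 mm long (its x), 10 mm thick, 84 mm tall, with four dark holes, on a foot 64 x 50 mm (x, y) and 10 mm high. The leaf stands along the foot's -y edge. The origin is the centre of the foot's underside.
Mind the look-alikes: they are no part of the job. Leave any blue or purple look-alike of the thick_plate alone.

How it is judged:
By the outcome, as a careful person would: the job done as asked, in the order asked, and still so for the second after the job is handed in, with the robot touching nothing.
It also fails if it takes over 72 s, if anything falls off the work surface, if the arm or the gripper's body presses on something with over 40 N, if the wrist force passes 120 N, or if a joint passes its speed limit or range.

## Working session

There is one attempt and no reset: what is moved stays moved. The work goes in short steps, each a Python script; the robot and the scene stay as the last script left them, time stands still between calls to the robot, and variables do not carry over. Pictures are saved under pics/ and viewed, and the job is handed in when it is done.

```bash
ls; mkdir -p pics; python3 - <<'E'
from plant import bot
import cv2,numpy as np
np.set_printoptions(precision=3,suppress=True)
s=bot.read_state();print(s)
for n in("scene","top","wrist"):
    im=bot.camera(n);cv2.imwrite(f"pics/{n}0.png",im[:,:,::-1]);print(n,bot.get_calibration(n))
E
```

```text
pics
{'t': 0.0, 'joint_pos': array([ 1.411,  0.359,  0.011, -0.   , -1.224, -0.288]), 'qvel': array([-0.001, -0.001,  0.   ,  0.001, -0.001, -0.   ]), 'tau': array([ -0.   , -58.273,  29.305,   6.997,   0.007,  -0.   ]), 'tcp_pos': array([292.05 , 607.939, 194.736]), 'eef_rot': array([ 0.975, -0.222, -0.   ,  0.001]), 'contact_force': array([ 0.944,  0.059, -0.164]), 'moment': array([ 0.013,  0.02 , -0.005]), 'width': 87.51601542986079}
scene {'fx': 432.96930618653727, 'fy': 432.96930618653727, 'cx': 325.95274486909614, 'cy': 195.81697499332526, 'distortion': array([-0.053,  0.   ,  0.   ,  0.   ,  0.   ]), 'view': array([[    0.778,     0.628,    -0.013,  -370.322],
       [   -0.531,     0.669,     0.52 ,   318.288],
       [    0.336,    -0.398,     0.854, -1078.077],
       [    0.   ,     0.   ,     0.   ,     1.   ]])}
top {'fx': 436.5550210406123, 'fy': 436.5550210406123, 'cx': 314.4540122971706, 'cy': 198.0907203230857, 'distortion': array([0.036, 0.   , 0.   , 0.   , 0.   ]), 'view': array([[  -0.012,   -1.   ,    0.025,  -70.63 ],
       [   0.992,   -0.008,    0.124, -566.717],
       [  -0.124,    0.026,    0.992, -785.6  ],
       [   0.   ,    0.   ,    0.   ,    1.   ]])}
wrist {'fx': 338.5342821829283, 'fy': 338.5342821829283, 'cx': 316.2590058343936, 'cy': 208.55368594133608, 'distortion': array([-0.036,  0.   ,  0.   ,  0.   ,  0.   ]), 'T_tool_cam': array([[   0.   ,    0.96 ,    0.279,   75.406],
       [   1.   ,    0.   ,   -0.001,    0.488],
       [  -0.001,    0.279,   -0.96 , -188.456],
       [   0.   ,    0.   ,    0.   ,    1.   ]])}
```

View pics/scene0.png

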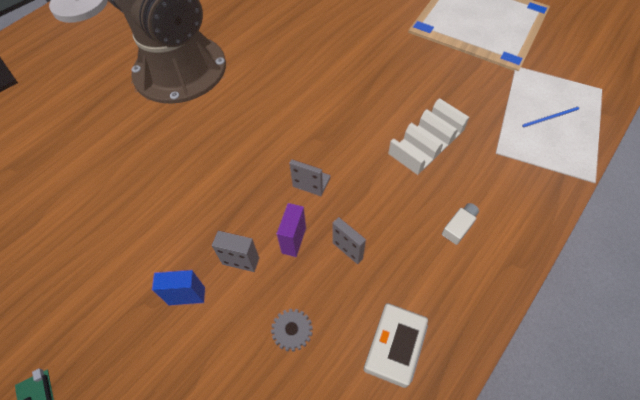

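View pics/top0.png

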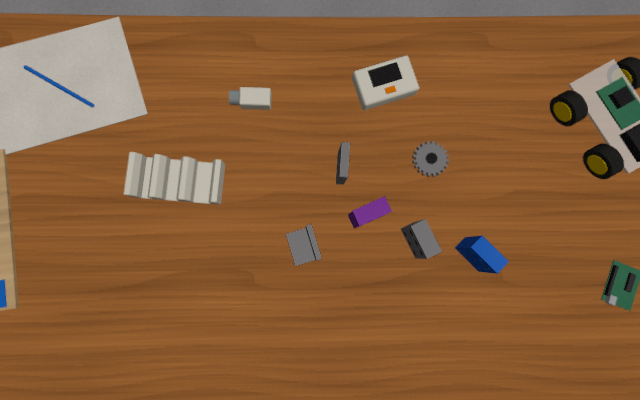

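View pics/wrist0.png

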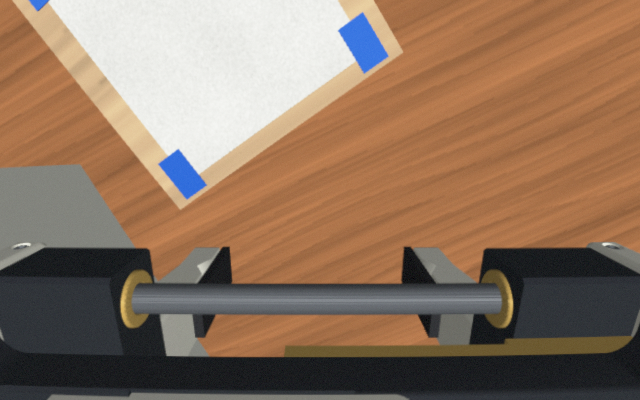

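The top view shows the thick plate near (422,240), the thin plate near (344,162), the bracket near (303,245), purple and blue look-alikes near (370,212) and (482,254), and the rack near (175,180). I'll zoom in on these.

```bash
python3 - <<'E'
import cv2,numpy as np
t=cv2.imread("pics/top0.png");s=cv2.imread("pics/scene0.png")
def crop(im,x,y,w,h,k):return cv2.resize(im[y:y+h,x:x+w],None,fx=k,fy=k,interpolation=cv2.INTER_CUBIC)
cv2.imwrite("pics/tc.png",crop(t,280,130,170,140,4))
cv2.imwrite("pics/tr.png",crop(t,115,140,120,75,6))
cv2.imwrite("pics/sc.png",crop(s,205,150,170,130,4))
E
```

```text
(no output)
```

View pics/tc.png

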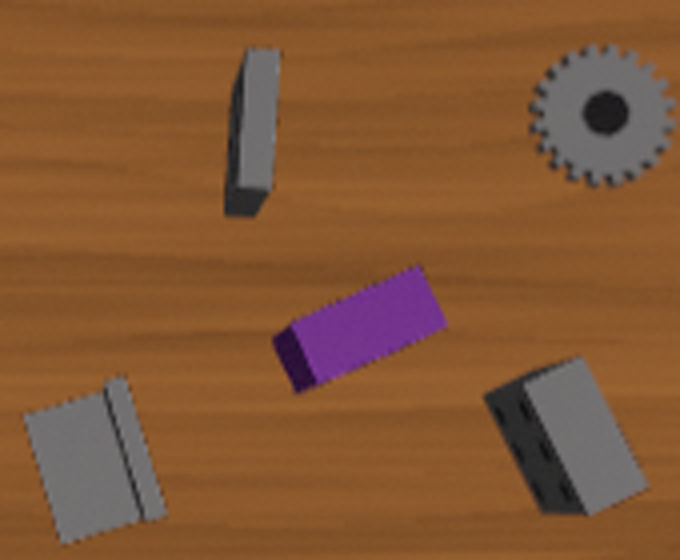

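View pics/tr.png

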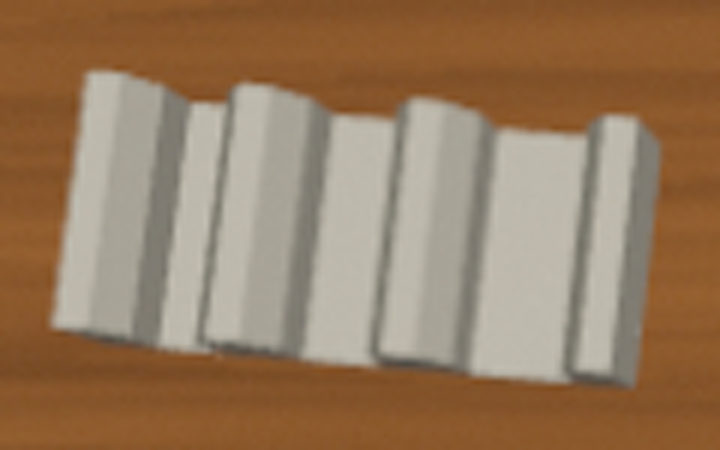

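View pics/sc.png

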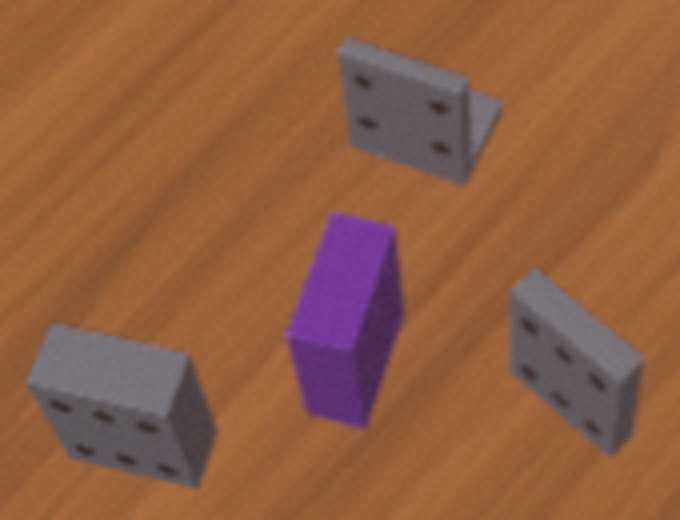

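The thick plate's top face spans crop corners of about (523,388) to (648,487), and the thin plate's about (247,48) to (270,190). The rack's widest slot is on the right, toward world -y, so its yaw is small. Next I'll localise everything by colour mask and ray casting.

```bash
cat > h.py <<'E'
from plant import bot
import cv2,numpy as np
from scipy.spatial.transform import Rotation as R
np.set_printoptions(precision=3,suppress=True)
def cast(name,px,z,T=None):
    c=bot.get_calibration(name);K=np.array([[c['fx'],0,c['cx']],[0,c['fy'],c['cy']],[0,0,1]])
    p=cv2.undistortPoints(np.array(px,float).reshape(-1,1,2),K,np.array(c['distortion'])).reshape(-1,2)
    d=np.c_[p[:,0],-p[:,1],-np.ones(len(p))]
    M=np.linalg.inv(c['view']) if T is None else T@c['T_tool_cam']
    o=M[:3,3];d=d@M[:3,:3].T
    return o+d*((z-o[2])/d[:,2])[:,None]
def proj(name,P,T=None):
    c=bot.get_calibration(name);K=np.array([[c['fx'],0,c['cx']],[0,c['fy'],c['cy']],[0,0,1]])
    V=np.array(c['view']) if T is None else np.linalg.inv(T@c['T_tool_cam'])
    q=np.atleast_2d(P)@V[:3,:3].T+V[:3,3];q=q*[1,-1,-1]
    return cv2.projectPoints(q.reshape(-1,1,3),np.zeros(3),np.zeros(3),K,np.array(c['distortion']))[0].reshape(-1,2)
def toolT(s):
    T=np.eye(4);T[:3,:3]=R.from_quat(s['eef_rot']).as_matrix();T[:3,3]=s['tcp_pos'];return T
def down(a):  # tool y axis at angle a+90deg (tool x at angle a), pointing down
    return (R.from_euler('z',a)*R.from_euler('x',np.pi)).as_quat()
def snap(n,f):
    s=bot.read_state();im=bot.camera(n);cv2.imwrite(f"pics/{f}.png",im[:,:,::-1]);return s,im
E
python3 - <<'E'
from h import *
t=cv2.imread("pics/top0.png");s=cv2.imread("pics/scene0.png")
def rect(im,name,roi,lo,hi,z):
    x,y,w,h=roi;c=im[y:y+h,x:x+w].astype(int)
    g=c.mean(2);sat=c.max(2)-c.min(2)
    m=((sat<25)&(g>lo)&(g<hi)).astype(np.uint8)
    n,l,st,_=cv2.connectedComponentsWithStats(m);k=1+np.argmax(st[1:,4]);m=(l==k).astype(np.uint8)
    cn=max(cv2.findContours(m,0,cv2.CHAIN_APPROX_NONE)[0],key=cv2.contourArea).reshape(-1,2)+[x,y]
    W=cast(name,cn,z)[:,:2]
    r=cv2.minAreaRect(W.astype(np.float32));print(name,roi,"n",m.sum(),"rect",np.round(r[0],1),np.round(r[1],1),round(r[2],1),flush=True)
for r in((395,210,55,55),(325,135,35,55)):
    rect(t,"top",r,85,200,84)
# rack via hand-picked top face corners
px=np.array([[88,72],[52,327],[638,118],[612,375]])/6+[115,140]-0.5+.5/6
W=cast("top",px,43);print(W)
print("widths along y",np.linalg.norm(W[0]-W[2]),np.linalg.norm(W[1]-W[3]),np.linalg.norm(W[0]-W[1]),np.linalg.norm(W[2]-W[3]),W.mean(0))
e=W[2]-W[0]+W[3]-W[1];print("yaw",np.degrees(np.arctan2(-e[1],-e[0]))-90, "x-axis",[np.degrees(np.arctan2(*(W[i]-W[i+1])[[1,0]])) for i in(0,2)])
# scene thin/thick top corners
px=np.array([[50,325],[190,354],[168,417],[28,383]])/4+[205,150]-.4
W=cast("scene",px,84);print("thick scene",W,W.mean(0))
px=np.array([[536,270],[641,358],[615,378],[512,290]])/4+[205,150]-.4
W=cast("scene",px,84);print("thin scene",W,W.mean(0))
px=np.array([[583,357],[648,487],[588,515],[523,388]])/4+[280,130]-.4
W=cast("top",px,84);print("thick top",W,W.mean(0))
px=np.array([[247,48],[280,50],[270,190],[236,187]])/4+[280,130]-.4
W=cast("top",px,84);print("thin top",W,W.mean(0))
c=cv2.resize(s[90:185,380:480],None,fx=6,fy=6,interpolation=cv2.INTER_CUBIC);cv2.imwrite("pics/sr.png",c)
E
```

```text
top (395, 210, 55, 55) n 600 rect [ 487.2 -270.2] [62.8 29.5] 24.6
top (325, 135, 35, 55) n 283 rect [ 629.6 -129.4] [14.7 63.4] 85.7
[[655.181 267.232  43.   ]
 [575.528 274.933  43.   ]
 [639.954  98.308  43.   ]
 [559.219 105.115  43.   ]]
widths along y 169.60899772895786 170.59896116890442 80.02443447246193 81.0207192394005 [607.47  186.397  43.   ]
yaw -5.318737059257614 x-axis [np.float64(-5.522045362657167), np.float64(-4.819458807817136)]
thick scene [[ 454.32  -271.015   84.   ]
 [ 511.531 -242.962   84.   ]
 [ 524.622 -269.862   84.   ]
 [ 467.008 -296.086   84.   ]] [ 489.37  -269.981   84.   ]
thin scene [[ 601.892 -118.845   84.   ]
 [ 662.954 -124.557   84.   ]
 [ 659.899 -138.895   84.   ]
 [ 599.827 -133.111   84.   ]] [ 631.143 -128.852   84.   ]
thick top [[ 521.347 -270.804   84.   ]
 [ 464.1   -296.766   84.   ]
 [ 452.218 -269.888   84.   ]
 [ 507.896 -243.679   84.   ]] [ 486.39  -270.284   84.   ]
thin top [[ 662.202 -124.76    84.   ]
 [ 661.193 -139.64    84.   ]
 [ 597.279 -133.818   84.   ]
 [ 598.75  -118.645   84.   ]] [ 629.856 -129.216   84.   ]
```

View pics/sr.png

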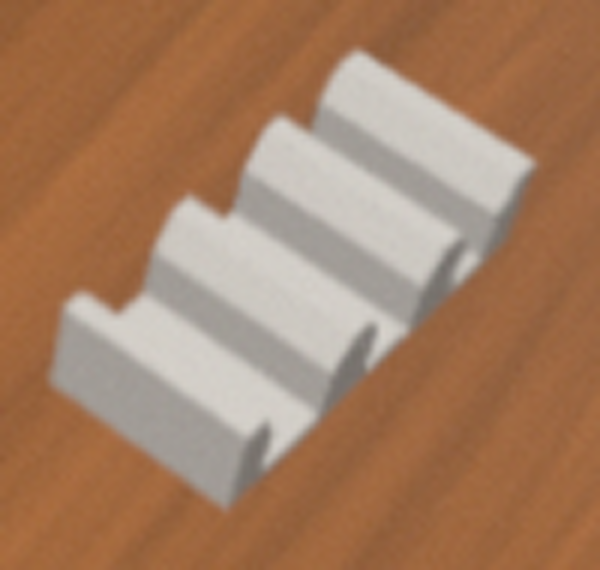

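The scene and top views agree within about 3 mm, and the wrist camera will refine that. Hovering over the thick plate now.

```bash
python3 - <<'E'
from h import *
a=np.radians(24.5)
d=down(a)
for p in([488,-270,200],[488,-270,52]):print(bot.solve_ik(p,d))
bot.move_ptp([488,-270,200],d)
s,im=snap("wrist","w1");print(s['t'],s['tcp_pos'])
P=[]
Rz=np.array([[np.cos(a),-np.sin(a)],[np.sin(a),np.cos(a)]])
for c in([32,15],[-32,15],[-32,-15],[32,-15]):P.append([*(Rz@c+[488,-270]),84])
print(proj("wrist",P,toolT(s)))
E
```

```text
[-0.154  0.164 -0.243  0.    -1.164  2.153]
[-0.154  0.305 -0.433  0.    -0.833  2.153]
3.3 [ 488.31  -269.592  199.96 ]
[[299.24  160.221]
 [300.125 227.397]
 [331.626 227.409]
 [332.575 160.241]]
```

View pics/w1.png

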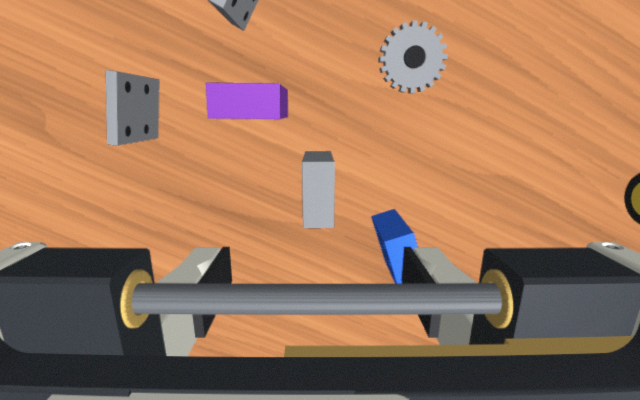

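The plate's top face spans (303,161) to (334,228). The yaw is right, with an offset of about 2 mm along the jaw. The blue block's corner near (372,215) is close to where the right finger would go, so I'm checking that clearance.

```bash
python3 - <<'E'
from h import *
im=cv2.imread("pics/w1.png").astype(int);s=bot.read_state();T=toolT(s)
def top(m):
    n,l,st,_=cv2.connectedComponentsWithStats(m.astype(np.uint8));k=1+np.argmax(st[1:,4])
    cn=cv2.findContours((l==k).astype(np.uint8),0,cv2.CHAIN_APPROX_NONE)[0][0].reshape(-1,2)
    return cn
g=im.mean(2);sat=im.max(2)-im.min(2)
m=np.zeros(g.shape,bool);m[140:240,290:345]=((sat<25)&(g>130))[140:240,290:345]
W=cast("wrist",top(m),84,T);r=cv2.minAreaRect(W[:,:2].astype(np.float32));print(r)
L=(W-s['tcp_pos'])@T[:3,:3];print("tool frame plate",L.min(0),L.max(0))
m=np.zeros(g.shape,bool);m[200:290,360:420]=((im[:,:,0]-im[:,:,2])>60)[200:290,360:420]
W=cast("wrist",top(m),84,T);L=(W-s['tcp_pos'])@T[:3,:3];
for lo in range(-30,31,10):
  q=L[(L[:,0]>=lo)&(L[:,0]<lo+10)];print(lo,q[:,1].min() if len(q) else None)
E
```

```text
((488.2470397949219, -271.9763488769531), (62.000465393066406, 29.324260711669922), 24.52622413635254)
tool frame plate [-32.047 -12.531 115.96 ] [ 29.954  16.795 115.962]
-30 53.19909500189355
-20 58.77418347547859
-10 None
0 None
10 None
20 None
30 None
```

```bash
python3 - <<'E'
from h import *
d=down(np.radians(24.5))
bot.move_gripper(48,25)
bot.line_to([488.2,-271,100],150,d)
bot.line_to([488.2,-271,52],80)
print(bot.read_state()['contact_force'])
bot.move_gripper(20,25)
s=bot.read_state();print(s['t'],s['width'],s['tcp_pos'],s['contact_force'])
bot.line_to([488.2,-271,180],120)
s,im=snap("wrist","w2");print(s['t'],s['width'],s['contact_force'])
snap("scene","s2")
E
```

```text
[0.52  0.408 0.189]
6.4833 20.158388295462434 [ 489.597 -271.822   53.578] [-0.626 -1.732  7.245]
7.7 20.03856695685603 [ 0.363 -0.206 -0.467]
```

View pics/w2.png

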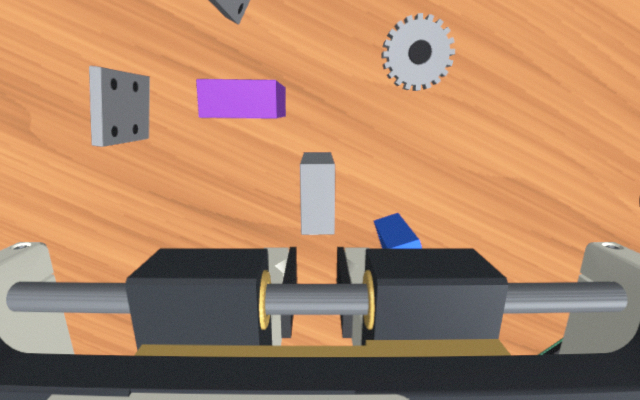

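View pics/s2.png

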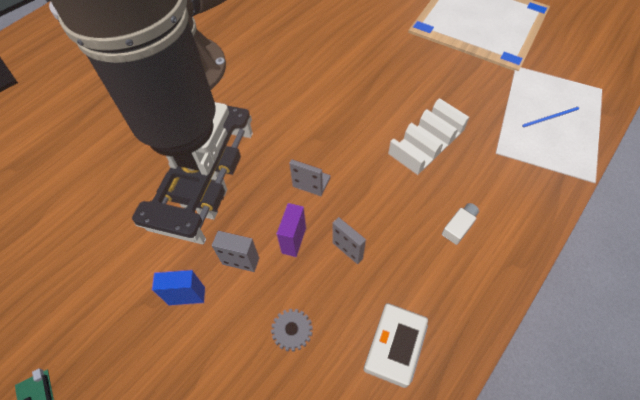

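The gripper closed on nothing: the plate still stands at (318,195) in the wrist view and (236,250) in the scene view. I need to find the discrepancy, so I'll project the TCP into the pictures.

```bash
python3 - <<'E'
from h import *
s=bot.read_state();p=s['tcp_pos'];print(p,s['width'],s['joint_pos'],s['contact_force'],s['moment'])
for n in("scene","top"):print(n,proj(n,[p,[488,-271,84],[488,-271,0]]))
print(proj("wrist",[p],toolT(s)))
snap("top","t2");im=cv2.imread("pics/s2.png")
cv2.imwrite("pics/s2c.png",cv2.resize(im[90:280,110:310],None,fx=3,fy=3,interpolation=cv2.INTER_CUBIC))
E
```

```text
[ 487.726 -270.84   179.107] 20.049081393207228 [-0.156  0.18  -0.273 -0.    -1.12   2.155] [-0.004  0.353 -0.165] [-0.12  -0.038 -0.014]
scene [[218.072 214.793]
 [230.76  241.91 ]
 [239.837 261.183]]
top [[443.455 235.893]
 [426.303 237.782]
 [414.265 239.229]]
[[315.466 240.854]]
```

View pics/t2.png

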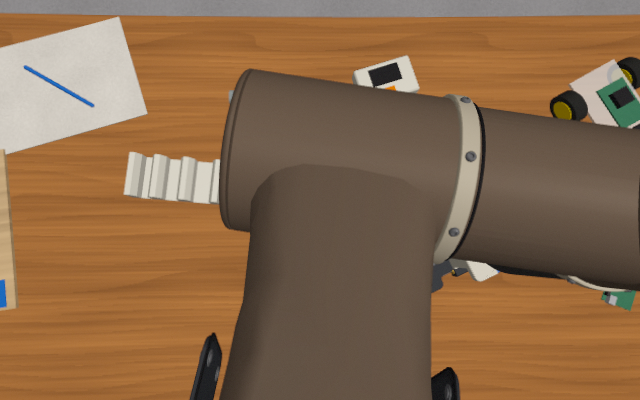

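View pics/s2c.png

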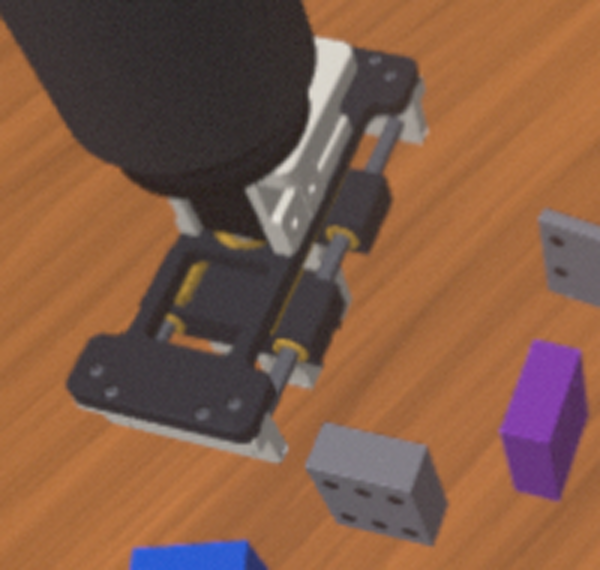

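The top view is mostly blocked by the arm. In the wrist view the fingertips' inner gap is about 41 px for a 20 mm opening, which gives a depth of about 166 mm instead of 201 mm. So the real tips seem to sit about 33 mm behind the reported TCP. That fits the fingers closing right on the plate's top (z≈84) with 7 N upward. I'll zoom in to measure it properly.

```bash
python3 - <<'E'
import cv2
im=cv2.imread("pics/w2.png");cv2.imwrite("pics/w2c.png",cv2.resize(im[235:365,225:390],None,fx=4,fy=4,interpolation=cv2.INTER_CUBIC))
im=cv2.imread("pics/w1.png");cv2.imwrite("pics/w1c.png",cv2.resize(im[235:365,140:500],None,fx=2.2,fy=2.2,interpolation=cv2.INTER_CUBIC))
E
```

```text
(no output)
```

View pics/w2c.png

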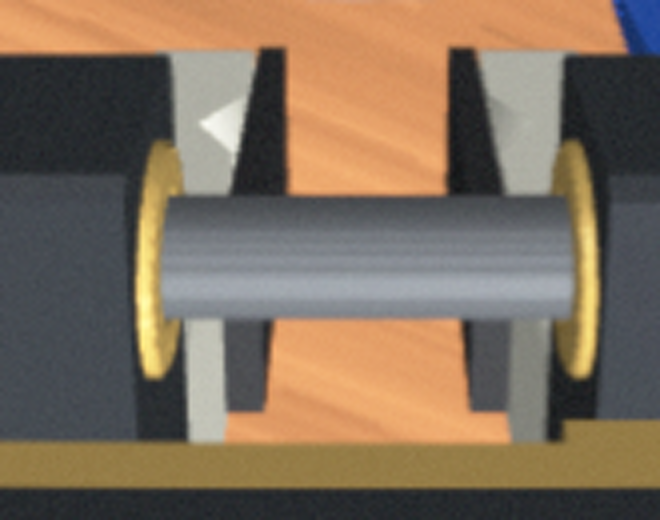

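View pics/w1c.png

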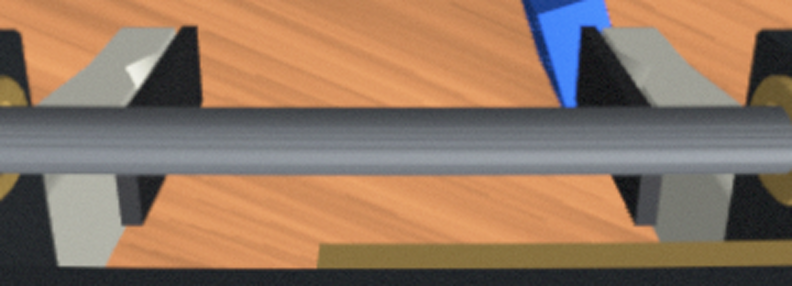

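Two independent estimates agree. Finger travel (67 px for 33.7 mm) puts the tips 31 mm behind the reported TCP, and the contact on the plate's top gives about 31 to 32 mm. The body starts about 67 mm behind the real tips, as specified. I'll therefore command TCP z = (tip z − 31) and retry the grasp.

```bash
python3 - <<'E'
from h import *
bot.move_gripper(48,25)
bot.line_to([488.2,-271,70],150)
bot.line_to([488.2,-271,21],60)
print(bot.read_state()['contact_force'])
bot.move_gripper(20,25)
s=bot.read_state();print(s['t'],s['width'],s['tcp_pos'],s['contact_force'])
bot.line_to([488.2,-271,130],120)
bot.pause(.2)
s,im=snap("wrist","w3");print(s['t'],s['width'],s['contact_force'])
snap("scene","s3")
E
```

```text
[ 0.06  -0.147 -0.094]
10.85 29.780682866586975 [ 488.418 -271.077   21.32 ] [-0.206 -0.846  1.302]
12.1083 29.530954024364224 [-0.041 -0.144 -2.217]
```

View pics/w3.png

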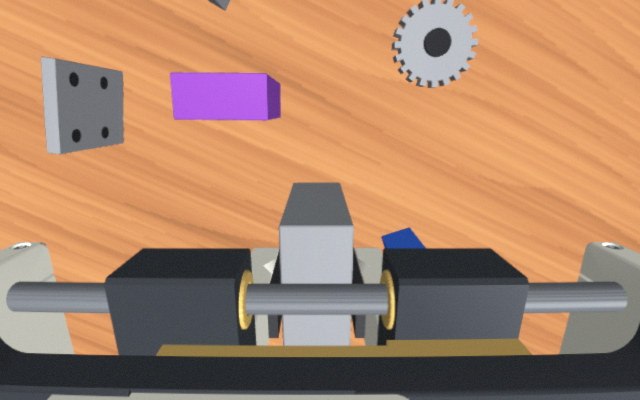

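View pics/s3.png

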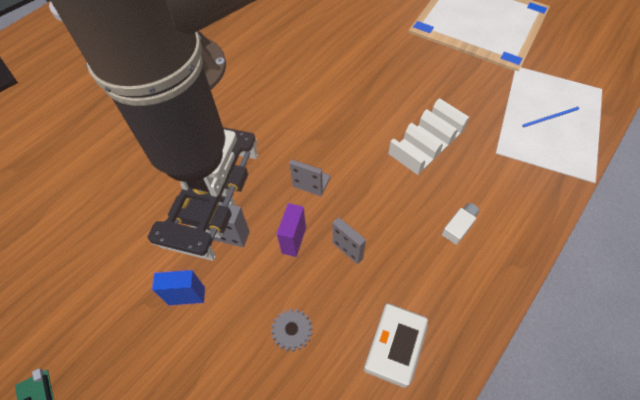

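The thick plate is held: width 29.5 mm, load 2.2 N, top face at columns 281–352 and row 225 down. Next I'll carry it short of the rack and measure the rack with the wrist camera.

```bash
python3 - <<'E'
from h import *
d=down(np.radians(-5.2))
bot.line_to([488.2,-271,170],150)
bot.line_to([543,142,170],220,d)
bot.pause(.2)
s,im=snap("wrist","w4");print(s['t'],s['width'],s['contact_force'],s['tcp_pos'])
np.save("T4.npy",toolT(s))
cv2.imwrite("pics/w4c.png",cv2.resize(im[60:240,170:490,::-1],None,fx=2.5,fy=2.5,interpolation=cv2.INTER_CUBIC))
E
```

```text
14.8667 29.537812656710017 [-0.706  0.023 -1.688] [543.02  141.536 170.107]
```

View pics/w4.png

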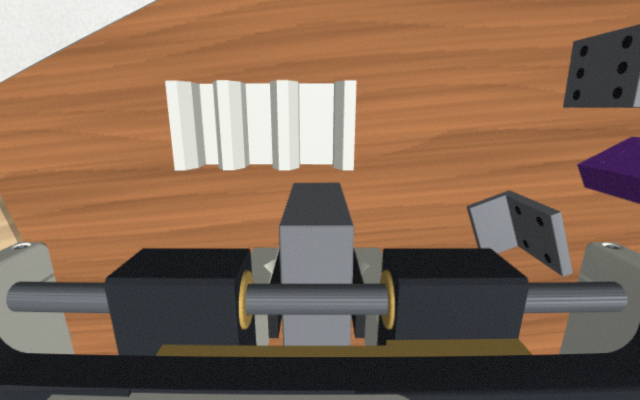

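View pics/w4c.png

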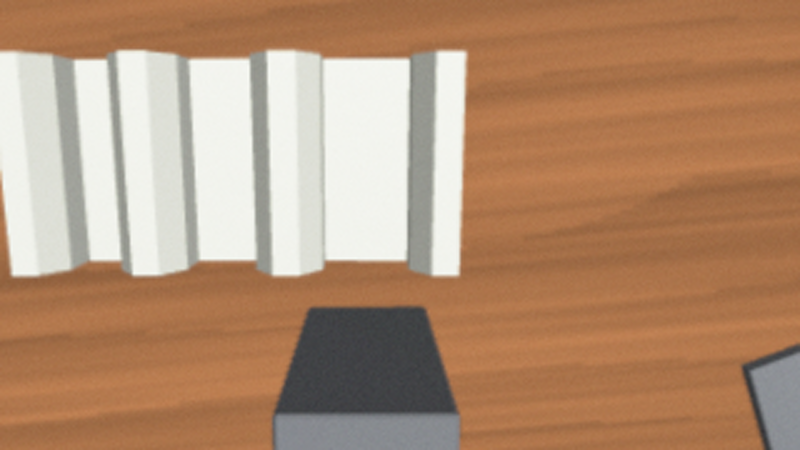

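The rack's outer corners are at about (167,81), (173,169), (356,81) and (354,169). The widest mouth lies between columns ~289 and ~344, and the held plate is centred on column 316.8. Casting these onto z=43.

```bash
python3 - <<'E'
from h import *
T=np.load("T4.npy")
f=lambda l:np.array(l,float)/2.5+[170,60]-.5+.2
w=f([[467,50],[460,275],[437,52],[431,275],[296,52],[299,275]])
w=np.vstack([w,[[167,81],[173.5,169.5]]])
W=cast("wrist",w,43,T);print(W)
print("len",[np.linalg.norm(W[i]-W[i+1]) for i in(0,2,4,6)],"ang",[np.degrees(np.arctan2(*(W[i]-W[i+1])[[1,0]])) for i in(0,2,4,6)])
print("span",np.linalg.norm(W[0]-W[6]),np.linalg.norm(W[1]-W[7]),"centre",W[[0,1,6,7]].mean(0), "mouth centre",W[2:6].mean(0),"mouth w",np.linalg.norm(W[2]-W[4]),np.linalg.norm(W[3]-W[5]))
e=W[6]-W[0]+W[7]-W[1];print("yaw from span",np.degrees(np.arctan2(e[1],e[0]))-90)
P=cast("wrist",[[316.5,183]],149,T);print("plate bottom front",P, (P-T[:3,3])@T[:3,:3])
P=cast("wrist",[[316.5,225]],T[2,3]+63,T);print("plate top front", (P-T[:3,3])@T[:3,:3])
# column profile for thin-slot etc
g=cv2.imread("pics/w4.png")[:,:,1].astype(int)
for r in (100,125,150):print(r,g[r,160:360])
E
```

```text
[[640.607  96.284  43.   ]
 [561.092 103.708  43.   ]
 [640.875 106.84   43.   ]
 [562.08  114.578  43.   ]
 [645.386 156.202  43.   ]
 [566.611 164.006  43.   ]
 [655.463 262.97   43.   ]
 [577.032 273.1    43.   ]]
len [np.float64(79.86091902565609), np.float64(79.17432415463175), np.float64(79.1605385611459), np.float64(79.08182347292407)] ang [np.float64(-5.33345977904743), np.float64(-5.608018714673555), np.float64(-5.658212812110062), np.float64(-7.359567917233292)]
span 167.34615876244513 170.14065948129738 centre [608.549 184.015  43.   ] mouth centre [603.738 135.407  43.   ] mouth w 49.56682920612701 49.63608521204738
yaw from span -5.235557851950787
plate bottom front [[573.848 137.859 149.   ]] [[31.032  0.85  21.11 ]]
plate top front [[ 32.013   0.692 -62.996]]
100 [112 109 114 113 107 110 133 218 240 242 242 242 243 243 244 243 241 241
 231 225 222 223 223 224 223 224 223 224 223 224 221 222 203 166 163 160
 161 161 161 164 195 235 243 243 243 243 243 242 244 244 243 243 241 225
 175 153 154 174 227 242 243 244 242 244 244 244 244 243 242 232 224 222
 224 224 223 222 22
[... 1435 characters left out ...]
4 221 223 223 223 223 221 223 222
 213 180 164 165 158 162 162 164 184 230 243 242 243 242 243 242 242 241
 242 242 240 203 161 148 159 201 238 243 242 243 242 242 242 243 244 243
 234 224 224 224 224 223 224 223 222 224 224 218 183 166 162 163 179 233
 243 242 242 243 243 242 242 242 243 243 243 242 242 242 243 243 243 242
 243 243 242 234 178 153 150 151 153 162 203 241 243 243 243 243 244 243
 242 243 240 232 225 222 223 224 223 222 223 222 212 192 234 242 244 244
 243 243 244 243 244 243 244 243 242 243 243 243 243 243 243 243 243 244
 242 243 242 243 243 243 243 243 243 242 225 139 142 150 151 151 152 152
 152 151 174 224 242 244 244 243 244 243 244 243 243 232 177 124 118 116
 113 119]
```

```bash
cat >> h.py <<'E'
def lower(x,y,zs,lim=12,v=40):
    for z in zs:
        bot.line_to([x,y,z],v);s=bot.read_state()
        print(z,"t",round(s['t'],2),s['tcp_pos'],s['contact_force'],s['moment'],round(s['width'],1))
        if np.abs(s['contact_force']+[0,0,0]).max()>lim: print("STOP");return False
    return True
E
python3 - <<'E'
from h import *
d=down(np.radians(-5.4))
bot.line_to([603.7,136.3,120],150,d)
bot.line_to([603.7,136.3,70],100)
lower(603.7,136.3,[58,50,42,34,29,27])
E
```

```text
58 t 16.69 [603.548 136.171  57.725] [ 0.065  0.074 -0.967] [-0.037 -0.074 -0.057] 29.8
50 t 17.04 [603.444 136.136  49.575] [ 0.882 -0.158 -0.159] [-0.044 -0.047  0.017] 29.8
42 t 17.39 [603.412 136.159  41.559] [ 0.434  0.555 -2.474] [-0.005 -0.072  0.039] 29.8
34 t 17.74 [603.43  136.118  33.569] [ 0.168  0.208 -1.18 ] [-0.04   0.041 -0.042] 29.6
29 t 18.02 [603.478 136.194  28.671] [ 0.174 -0.523 -2.185] [ 0.011 -0.043 -0.034] 29.9
27 t 18.27 [603.639 136.279  26.927] [-0.061  0.54  -1.59 ] [-0.036 -0.019 -0.042] 30.0
```

```bash
python3 - <<'E'
from h import *
for z in (26,25,24,23,22):
    bot.line_to([603.7,136.3,z],20);s=bot.read_state();print(z,s['tcp_pos'][2],s['contact_force'])
    if s['contact_force'][2]>2:break
E
```

```text
26 26.30011049167425 [-0.712 -0.56  -0.097]
25 26.280994793193027 [-4.137  0.508  9.363]
```

Floor contact came at TCP z≈26.3, as predicted. Releasing.

```bash
python3 - <<'E'
from h import *
bot.line_to([603.7,136.3,26],20)
bot.move_gripper(46)
s=bot.read_state();print(s['width'],s['contact_force'])
bot.line_to([603.7,136.3,120],120)
bot.line_to([560,136.3,180],150)
s,im=snap("wrist","w5");print(s['t'])
np.save("T5.npy",toolT(s))
snap("scene","s5")
E
```

```text
46.22270476316486 [ 0.237  0.577 -0.023]
21.1417
```

View pics/w5.png

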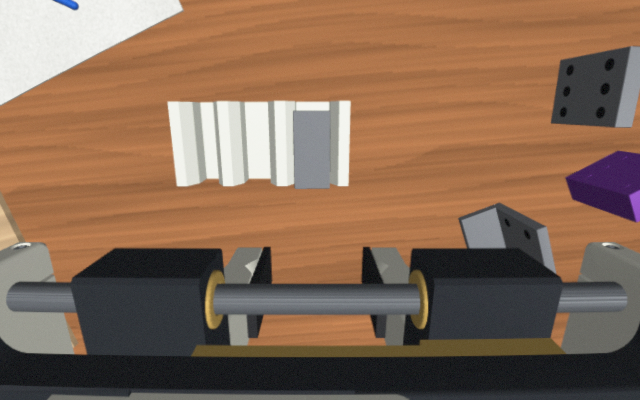

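View pics/s5.png

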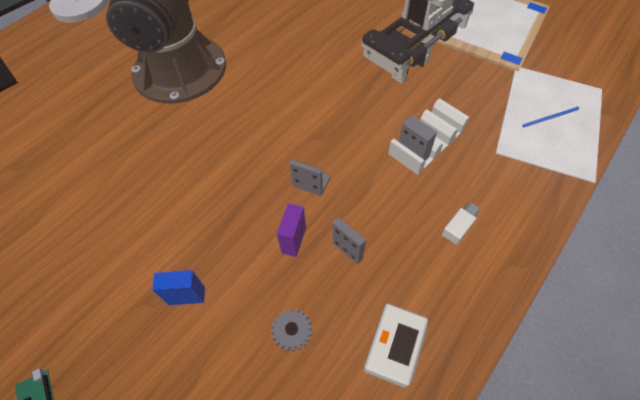

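The thick plate stands in the widest slot, at (312,150) in the wrist view and (418,137) in the scene view. On to the thin plate.

```bash
python3 - <<'E'
from h import *
T=np.load("T5.npy")
W=cast("wrist",[[293,110.5],[330,110.5],[294,187.5],[329.5,187.5]],89,T);print("thick top",W,W.mean(0))
W=cast("wrist",[[350,100.5],[348,186]],43,T);print("rack edge",W,W.mean(0))
d=down(np.radians(-5.4));x,y=630.3,-129.3
bot.move_gripper(42,25)
bot.line_to([x,y,150],220,d)
s,im=snap("wrist","w6");np.save("T6.npy",toolT(s))
g=im[100:245,290:345].astype(int);m=(((g.max(2)-g.min(2))<25)&(g.mean(2)>130)).astype(np.uint8)
cn=max(cv2.findContours(m,0,cv2.CHAIN_APPROX_NONE)[0],key=cv2.contourArea).reshape(-1,2)+[290,100]
r=cv2.minAreaRect(cast("wrist",cn,84,toolT(s))[:,:2].astype(np.float32));print(r,s['t'])
E
```

```text
thick top [[636.252 146.937  89.   ]
 [633.489 117.7    89.   ]
 [573.983 153.111  89.   ]
 [571.166 123.312  89.   ]] [603.722 135.265  89.   ]
rack edge [[640.423  96.834  43.   ]
 [560.476 104.196  43.   ]] [600.45  100.515  43.   ]
((632.1761474609375, -130.94947814941406), (15.341743469238281, 61.8751106262207), 85.20933532714844) 23.0
```

View pics/w6.png

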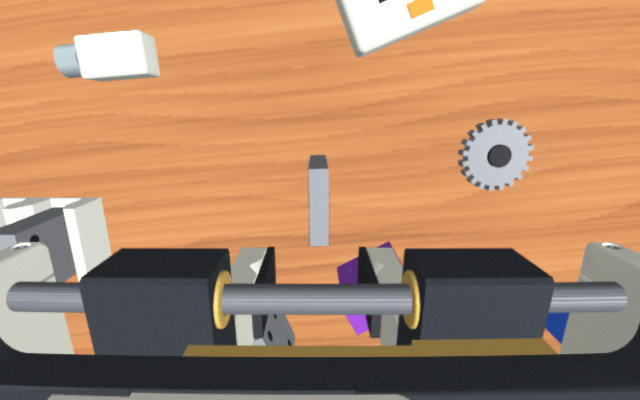

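The thick plate is centred lengthwise within about 0.1 mm. The thin plate's top is at columns 309–329, rows 167–246, and it measures (632,-131), so I'll use (631.3,-130).

```bash
python3 - <<'E'
from h import *
x,y=631.3,-130
d=down(np.radians(-5.2))
bot.line_to([x,y,70],120,d)
bot.line_to([x,y,21],60)
print(bot.read_state()['contact_force'])
bot.move_gripper(8,20)
s=bot.read_state();print(s['t'],s['width'],s['contact_force'])
bot.line_to([x,y,170],150)
d=down(np.radians(-5.4))
bot.line_to([560,235,170],240,d)
bot.pause(.2)
s,im=snap("wrist","w7");np.save("T7.npy",toolT(s));print(s['t'],s['width'],s['tcp_pos'],s['contact_force'])
cv2.imwrite("pics/w7c.png",cv2.resize(im[60:250,210:470,::-1],None,fx=3,fy=3,interpolation=cv2.INTER_CUBIC))
E
```

```text
[ 0.442 -0.12  -0.041]
25.3833 15.85655355828108 [-0.741 -0.055  1.93 ]
28.425 15.975887146363966 [560.194 234.257 170.032] [-0.132 -0.232 -0.93 ]
```

View pics/w7c.png

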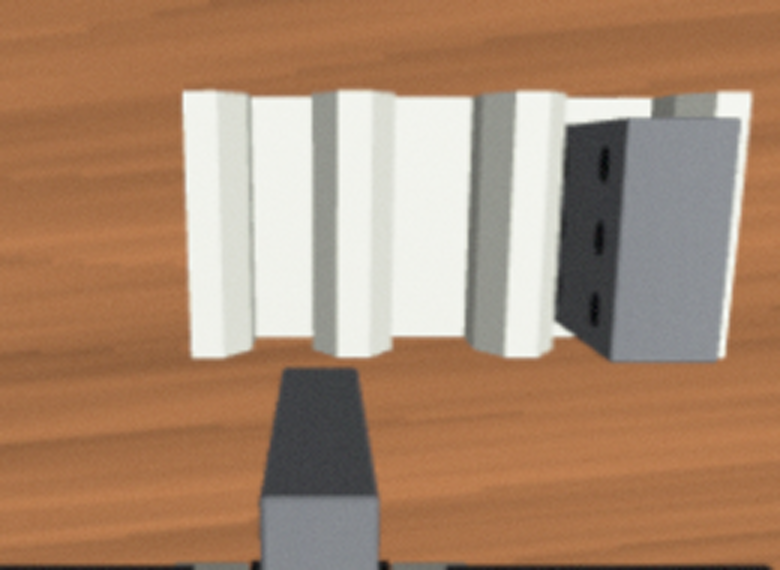

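The narrowest slot's mouth spans crop columns 214–337 at the far end and 223–338 at the near end. The held thin plate is centred at crop column ~320. The thick plate is still upright.

```bash
python3 - <<'E'
from h import *
T=np.load("T7.npy")
f=lambda l:np.array(l,float)/3+[210,60]-.33
W=cast("wrist",f([[214,92],[223,356],[337,92],[338,356],[183,91],[191,356]]),43,T);print(W,"mouth c",W[:4].mean(0),np.linalg.norm(W[0]-W[2]),np.linalg.norm(W[1]-W[3]))
print("edge",W[4:].mean(0))
for p,z in(([320.5,368],149),([320,495],233)):
    P=cast("wrist",f([p]),z,T);print((P-T[:3,3])@T[:3,:3])
th=np.radians(-5.4);c=np.array([603.7,136.3]);print("from thick",c+106*np.array([-np.sin(th),np.cos(th)]))
E
```

```text
[[655.017 255.711  43.   ]
 [576.162 262.565  43.   ]
 [651.537 219.603  43.   ]
 [572.7   226.45   43.   ]
 [656.19  264.782  43.   ]
 [577.131 272.622  43.   ]] mouth c [613.854 241.082  43.   ] 36.274571441438475 36.280481091000006
edge [616.661 268.702  43.   ]
[[31.477  0.853 21.032]]
[[ 32.142   0.629 -62.968]]
from thick [613.675 241.83 ]
```

Both estimates give (613.7, 241.8). Inserting.

```bash
python3 - <<'E'
from h import *
x,y=613.7,241.8
bot.line_to([x,y,110],150,down(np.radians(-5.4)))
bot.line_to([x,y,70],100)
if lower(x,y,[58,50,42,34,29,27]):
  for z in (26,25,24,23):
    bot.line_to([x,y,z],20);s=bot.read_state();print(z,s['tcp_pos'][2],s['contact_force'])
    if s['contact_force'][2]>2.5:break
E
```

```text
58 t 30.17 [613.589 241.667  57.751] [ 0.385  0.51  -1.039] [-0.048  0.017 -0.012] 16.4
50 t 30.52 [613.465 241.637  49.559] [ 0.576 -0.084 -1.529] [-0.02   0.025 -0.011] 15.9
42 t 30.87 [613.485 241.62   41.582] [-0.299  0.44  -1.056] [-0.051  0.006 -0.018] 16.0
34 t 31.22 [613.465 241.618  33.561] [ 0.508  0.668 -0.027] [-0.059 -0.068  0.013] 15.8
29 t 31.49 [613.484 241.66   28.629] [ 0.191 -0.276 -1.615] [-0.037 -0.033  0.052] 15.6
27 t 31.74 [613.642 241.775  26.907] [ 0.686  0.366 -1.43 ] [ 0.016 -0.025  0.009] 15.6
26 26.20386769798839 [ 0.835 -0.937  0.533]
25 26.1729836004686 [-3.289 -0.941  6.249]
```

```bash
python3 - <<'E'
from h import *
x,y=613.7,241.8
bot.line_to([x,y,26],20)
bot.move_gripper(32)
bot.line_to([x,y,120],120)
bot.line_to([540,190,200],150)
s,im=snap("wrist","w8");np.save("T8.npy",toolT(s));print(s['t'],s['contact_force'])
cv2.imwrite("pics/w8c.png",cv2.resize(im[60:250,190:450,::-1],None,fx=3,fy=3,interpolation=cv2.INTER_CUBIC))
s,im=snap("scene","s8")
cv2.imwrite("pics/s8c.png",cv2.resize(im[60:280,280:500,::-1],None,fx=2.7,fy=2.7,interpolation=cv2.INTER_CUBIC))
E
```

```text
34.925 [-0.46  -0.349 -0.491]
```

View pics/w8c.png

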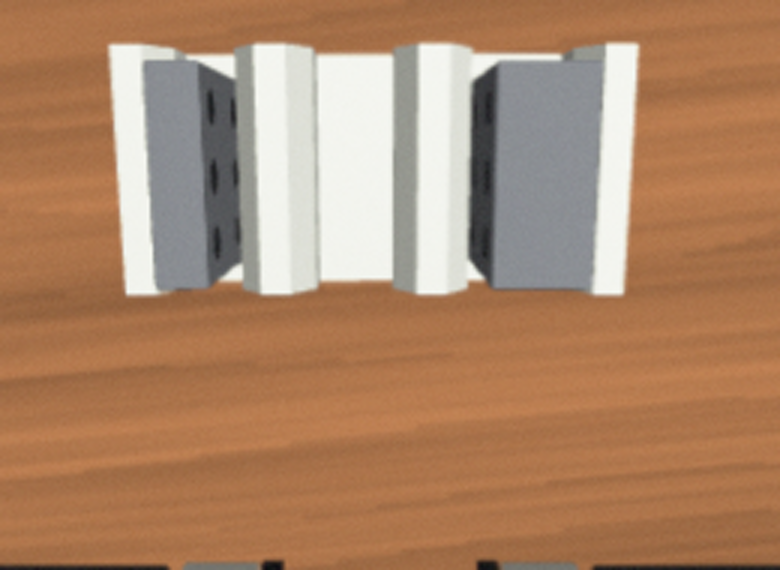

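View pics/s8c.png

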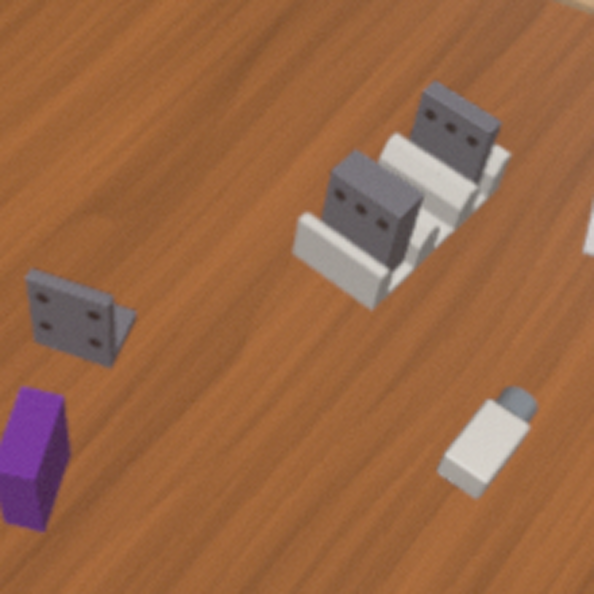

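Both plates stand upright in the outer slots. Their top faces span wrist crop rows 60–289, inside the rack's rows 44–294. The bracket and the purple block are where they were. Handing in.

```bash
python3 - <<'E'
from h import *
T=np.load("T8.npy")
f=lambda l:np.array(l,float)/3+[190,60]-.33
print(cast("wrist",f([[145,60],[198,60],[155,289],[207,289]]),89,T).mean(0),cast("wrist",f([[498,60],[603,60],[493,289],[592,289]]),89,T).mean(0))
a=cv2.imread("pics/scene0.png").astype(int);b=cv2.imread("pics/s8.png").astype(int)
d=np.abs(a-b).max(2)
for n,(x0,y0,x1,y1) in dict(bracket=(285,155,332,197),purple=(275,203,308,257),blue=(150,265,208,307)).items():print(n,(d[y0:y1,x0:x1]>30).sum())
bot.close_job()
E
```

```text
[613.257 240.653  89.   ] [603.295 135.47   89.   ]
bracket 0
purple 0
blue 0
the job is handed in; nothing more can be done
```

Both plates are put away and the job is handed in: the thick plate stands in the widest slot and the thin plate in the narrowest. The robot's clock read about 35 s when I took the last pictures, against the 72 s limit.

- **Missed first grasp:** my first try at the thick plate missed. The fingers closed on top of it with about 7 N and did not move it. The real fingertips turned out to sit about 31 mm behind the reported TCP, which disagrees with the description. I allowed for that offset from then on, and both later grasps held.
- **Fully home:** both plates slid in without touching the sides. Each met the slot floor at a reported TCP z of about 26.2 mm, against 26 mm predicted.
- **Centring:** a rough final wrist-camera check put the plates at (603.3, 135.5) and (613.3, 240.7) mm. That is about 0.5 mm lengthwise from the slot centres at (603.7, 136.3) and (613.7, 241.8). The 1 mm difference across the slot matches the small sideways offset seen in the wrist camera.
- **Bystanders:** the bracket and the purple and blue blocks look unchanged between the first and last scene pictures.
- **Camera disagreement:** the cameras differed by up to about 3 mm on where things stood, which caused no trouble.

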